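Fish the jar ring out of the gap between the spice boxes

ROBOT

A 6-joint arm with a two-finger parallel gripper is mounted at the origin on the work surface. World frame = base frame: x ahead of the robot, y to its left, z up, the work surface at z = 0. Lengths are in m, angles in rad, forces in N, time in s.
With the tool pointing down it reaches from about 0.275 to 0.75 m from the base axis. Payload 10.2 kg.
Tool frame: the origin (TCP) lies at the very end of the fingers, on their centre line; the grasp point (between the pads) lies 19 mm behind it; z points along the fingers, y is the line along which they close (so a half turn about z gives the same grasp; the last joint's range is limited). The gripper opens to 88 mm and grips with 3 to 60 N. Pads are 18 mm wide; open, the fingers measure 123 mm over their backs; the gripper's body (75 mm by 187 mm) begins 45 mm behind the grasp point.
Start: joints at [-0.223, 0.313, 1.498, -0, 1.331, -0.223], TCP at [0.525, -0, 0.239] pointing down, gripper open.
Joint ranges: [-2.94, 2.94], [-0.97, 2.17], [0.19, 2.56], [-1.23, 4.37], [0.02, 3.11], [-2.88, 2.88]. Speed limits (rad/s): [2.39, 2.39, 3.01, 3.14, 3.14, 3.14].

INTERFACE

Orientations are given as a unit quaternion [x, y, z, w].
In Python, from station import manip, vision gives the robot as it stands.
- The arm moves only by the tool move_arm, never from a script. Its arguments are lists of equal length, an entry for each row: "translation": the shift along the tool's x, y, z in mm, a list of three; "spin": the turn about the tool's z in degrees. In form: {"translation": [[x, y, z], ...], "spin": [spin, ...]}. A call has 1 to 5 rows; each row shifts and turns the commanded pose from where the row before left it, along the tool's axes as they then stand; what a row does not reach is not made up. A row lasts 1/10 s, in which the tool goes at most 50 mm and 8.59 degrees, less where a joint would pass 70% of its speed; a pose out of reach is approached as far as the arm can. A call with a gripper value outside its range is refused whole. "hand" is the opening, from -1 (shut) to 1 (fully open), set as the call begins (left out, the last holds). The fingers move at their own pace and stop on an object; "grip_force" is the grip in N (left out, the last holds). Time passes only in rows, so rows that do not move let the fingers close. It gives the time, the measured TCP pose, the force, the opening and the grip force at its end, in the units of the state.
- manip.read_state(): the state, without advancing time (a new reading comes with each control period).
- vision.capture(name): name is "scene" or "side" or "wrist"; returns a dict with "image" (384x512x3 uint8, red, green, blue), "mtx" (3x3 intrinsics, pixels), "position" and "attitude" of the camera in the world. Camera axes: x right, y up, looking along -z (the intrinsics and any distortion apply to the point x, -y, -z); pixel columns grow to the right and rows downward; lengths in m; the calibration is good to about 2 mm. A picture is of the moment at which its call begins. There is no depth.
- manip.hand_in(): hands the job in; it is judged then, once.
The state is a dict: "t": time; "qpos": joint angles; "qd": joint speeds; "joint_efforts": joint torques, N m; "tcp_pos": TCP position; "ee_rot": TCP orientation; "wrist_force": force on the tool from outside, world axes, zero at the start; "torque": the same for the moment, N m; "opening": opening from 0.0 (shut) to 1.0 (fully open); "finger_force": force on a finger pad.
Only numpy, scipy, OpenCV 4.12 (cv2) and the standard library are available. Lean on these libraries where they do the work, as an engineer would, in place of code of your own. Each camera call takes 0.05 s, during which the arm holds its last target. There are 200 camera calls.

TASK

The open steel ring of a jar has dropped into one of the two narrow gaps between the three spice boxes. Pick up the bent rod (the wooden-handled one whose end is bent down), reach its toe down to the ring and draw the ring out of the open end of the gap until it lies flat on the worktop, at least a finger's width clear of the boxes, then put the rod down on the worktop, out of the gap. Do not touch the ring with the gripper, and leave the closed, knobbed steel cap in the other gap alone.

Things in the scene. Friction and masses are not known exactly. Their poses are not given: they have to be found in the camera images.
- hook: The bent rod, loose, 130 g: a dark wood handle 120x26x36 mm high lying flat; from its front end a level steel rod 8 mm thick, its axis 28 mm up, bent straight down at the end. Origin: centre of the handle's underside; x along the rod to the bend, z up. Mass centre near x=34 mm: grip the 26 mm width near x=30 mm. A spatula with the same handle but a flat 30 mm blade lies near: not the tool.
- ring: The jar ring to fish out, loose, about 40 g: a plain steel ring open right through, 48 mm outside diameter, 40 mm inside, 22 mm high, lying flat on the worktop in one of the two gaps. Origin: its centre, 11 mm above the worktop; z is its axis. It slides easily.
- boxes: Three slim closed plywood boxes, fixed, each 50 wide, 150 long, 100 mm high, side by side, joined by an upright board (300 wide, 130 high) across their far ends. Origin: on the worktop, middle of the open ends. y points into the gaps, x across, z up. Two gaps 58 mm wide, centred at x=-54 and +54 mm, open above and at y=0, closed at y=150 mm. The ring starts at y=45 to 95 mm.
- cap: A closed steel jar cap, loose, a disc of the same outside size as the ring (48 mm diameter, 22 mm high) but closed on top, with a small knob (18 mm wide, 12 mm high) in the middle, lying in the other gap; leave it there. Origin: its centre, 11 mm above the worktop, z up.
- hook_toe (a point): The toe of the bent rod: centre of the foot of its bent-down end (8 mm thick, 28 mm tall), at x=230 mm, y=0, z=0 in the rod's frame, so level with the handle's underside. Axes as the rod's.

How it is judged:
On the way:
1. the rod's toe is down at the ring (inside it or just behind it) while the ring is still in the gap (horizontal distance between hook_toe and ring below 0.04 m and height (world z) of hook_toe below 0.019 m and y of ring in the frame of boxes above 0 m), for 0.1 s.
At the end, for the whole second after the job is handed in: The ring lies flat at rest on the worktop (centre below 16 mm), its centre at least 34 mm outside the open ends of the boxes (its edge 10 mm clear); the bent rod lies released and at rest on the worktop on its handle (origin below 15 mm, within 0.2 rad of level), its toe outside the gap (y of ring in the frame of boxes below -0.034 m and height (world z) of ring below 0.016 m and linear speed of each of ring, hook below 0.02 m/s and y of hook_toe in the frame of boxes below 0 m and height (world z) of hook below 0.015 m and angle between hook's own z axis and vertical below 0.2 rad); the robot touches nothing.
It fails at once if the gripper or arm touches the ring (contact force between any of the fingers, the arm and ring above 0.5 N).
It fails at once if the closed cap is moved more than 15 mm (distance of cap from where it was at the start of the episode above 0.015 m).
It also fails if it takes over 45 s, if anything falls off the work surface, if the arm or the gripper's body presses on something with over 40 N, if the wrist force passes 120 N, or if a joint passes its speed limit or range.

## Working session

There is one attempt and no reset: what is moved stays moved. The work goes in short steps, Python scripts to look and compute and a tool call to move; the robot and the scene stay as the last step left them, time stands still between calls to the robot, and variables do not carry over. Pictures are saved under pics/ and viewed, at most 10 in all, crops included, and the job is handed in when it is done.

Besides the shell and the picture viewer there is one more tool, called after ">>>" as name([rows], argument=value, ...), one row to a line, values as JSON. move_arm: Moves the arm, as the interface text tells. Its arguments: {"type":"object","properties":{"translation":{"type":"array","items":{"type":"array","items":{"type":"number"}}},"spin":{"type":"array","items":{"type":"number"}},"hand":{"type":"number"},"grip_force":{"type":"number"}},"required":["translation","spin"]}

```bash
mkdir -p pics
cat > h.py <<'E'
import numpy as np, cv2
from scipy.spatial.transform import Rotation as R
from station import manip, vision
def cap(n,f):
    c=vision.capture(n); cv2.imwrite(f'pics/{f}.png',c['image'][:,:,::-1])
    np.savez(f'pics/{f}.npz',**{k:v for k,v in c.items() if k!='image'}); return c
def load(f): return dict(np.load(f'pics/{f}.npz',allow_pickle=True))
def world(c,u,v,z):
    K=c['mtx']; d=np.array([(u-K[0,2])/K[0,0],-(v-K[1,2])/K[1,1],-1.])
    d=R.from_quat(c['attitude']).apply(d); p=np.array(c['position']); return p+d*(z-p[2])/d[2]
def pix(c,P):
    q=R.from_quat(c['attitude']).inv().apply(np.atleast_2d(P)-c['position']); K=c['mtx']
    return np.c_[K[0,0]*q[:,0]/-q[:,2]+K[0,2], K[1,1]*-q[:,1]/-q[:,2]+K[1,2]]
E
python3 - <<'E'
from h import *
for n in('scene','side','wrist'):
    c=cap(n,n+'0'); print({k:np.shape(v) if k=='image' else v for k,v in c.items()})
a=cv2.imread('pics/scene0.png'); cv2.imwrite('pics/scene0b.png',cv2.resize(a,(800,600),interpolation=cv2.INTER_CUBIC))
print(manip.read_state())
E
```

```text
{'image': (384, 512, 3), 'mtx': array([[350.51119087,   0.        , 256.14499937],
       [  0.        , 350.51119087, 202.19366888],
       [  0.        ,   0.        ,   1.        ]]), 'position': array([ 0.92113724, -0.52358737,  0.72694905]), 'attitude': array([0.31394985, 0.09879724, 0.30688756, 0.89302555])}
{'image': (384, 512, 3), 'mtx': array([[468.13354962,   0.        , 251.15199254],
       [  0.        , 468.13354962, 188.52586479],
       [  0.        ,   0.        ,   1.        ]]), 'position': array([ 0.34063618, -0.76879022,  0.925094  ]), 'attitude': array([ 0.34666813, -0.05748095, -0.14809261,  0.92443806])}
{'image': (384, 512, 3), 'mtx': array([[290.57854178,   0.        , 253.7149621 ],
       [  0.        , 290.57854178, 192.78154126],
       [  0.        ,   0.        ,   1.        ]]), 'position': array([0.52465578, 0.07280673, 0.3839492 ]), 'attitude': array([-1.43481846e-01,  3.24691136e-04,  7.52109871e-05,  9.89652893e-01])}
{'t': 0.15, 'qpos': array([-2.23376929e-01,  3.13264937e-01,  1.49825255e+00,  5.50625192e-06,
        1.33100770e+00, -2.23381132e-01]), 'qd': array([-6.94845977e-05, -1.01356117e-03, -3.56894709e-03, -2.05799250e-03,
        9.76950883e-04,  1.37414833e-03]), 'joint_efforts': array([ 1.56247002e-03, -4.02303922e+01, -2.52316958e+01,  6.93405792e-02,
        3.44249513e-02, -9.17278635e-05]), 'tcp_pos': array([5.24812649e-01, 4.38663488e-05, 2.38325241e-01]), 'ee_rot': array([ 7.07105682e-01,  7.07107727e-01, -2.46208749e-04, -3.95970776e-04]), 'wrist_force': array([-0.20311122, -0.47757267, -0.48787653]), 'torque': array([-0.03296942, -0.06041149,  0.00794689]), 'finger_force': 0.0, 'opening': 0.9963367759771385}
```

View pics/scene0b.png

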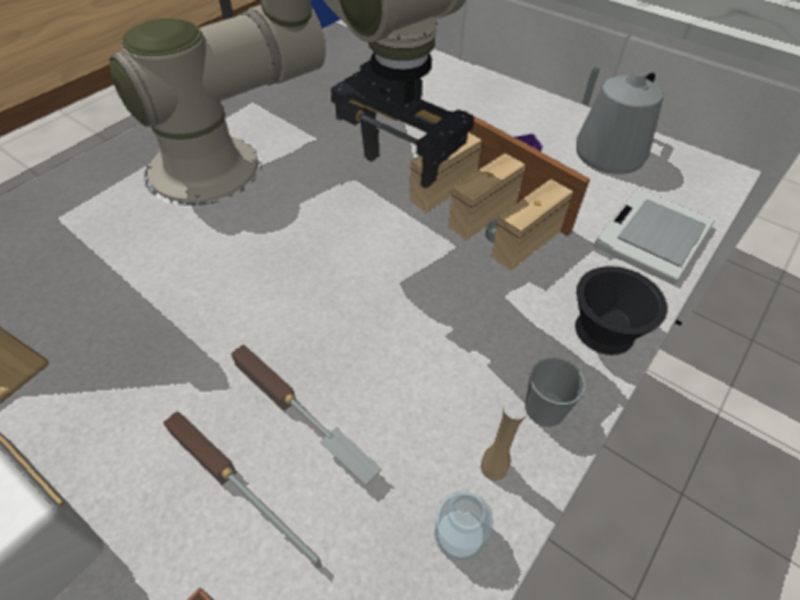

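View pics/side0.png

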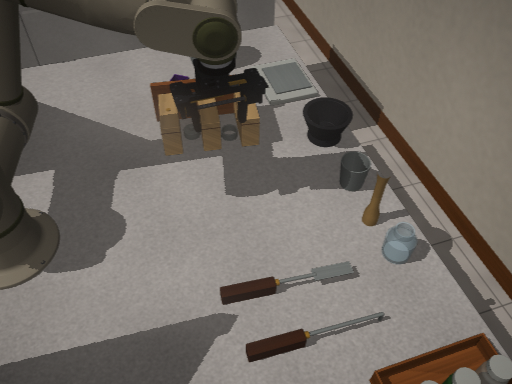

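Run:
```python
from h import *
a=cv2.imread('pics/wrist0.png'); cv2.imwrite('pics/wrist0b.png',cv2.resize(a,(800,600),interpolation=cv2.INTER_CUBIC))
b=cv2.imread('pics/side0.png'); x=cv2.resize(b[60:180,140:300],(800,600),interpolation=cv2.INTER_CUBIC)
y=cv2.resize(b[240:380,210:400],(800,590),interpolation=cv2.INTER_CUBIC); cv2.imwrite('pics/sideA.png',x);cv2.imwrite('pics/sideB.png',y)
```

```text
(no output)
```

View pics/wrist0b.png

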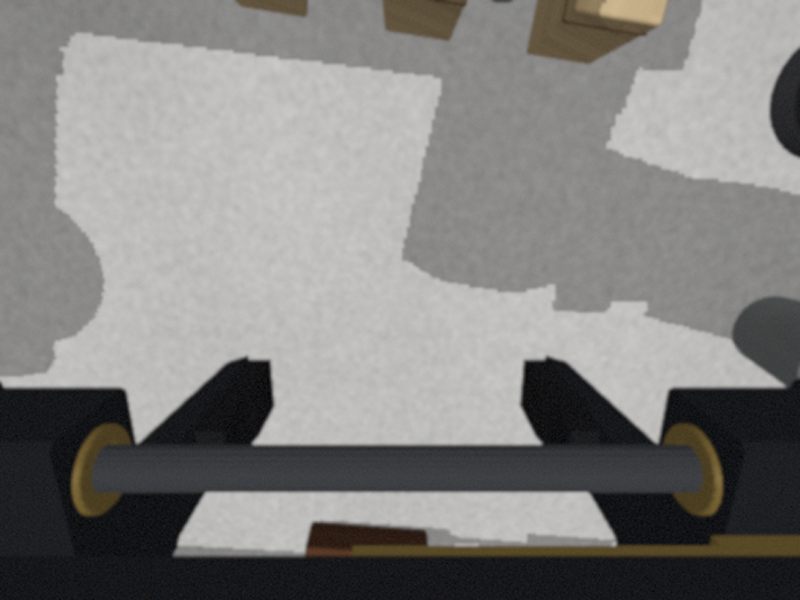

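View pics/sideB.png

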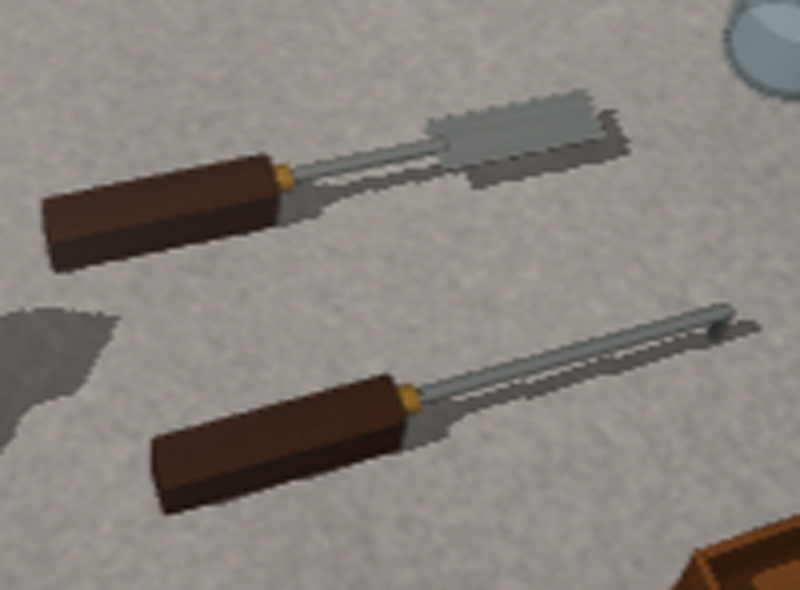

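The rod is the lower tool, with top corners in the crop at about (152,438), (390,375), (405,428) and (163,488), and the bend at (727,310). The spatula lies above it. The boxes open toward world -y.

Run:
```python
from h import *
c=load('side0'); f=lambda u,v,z: world(c,210+u/4.2105,240+v/4.214,z)
P=[f(152,438,.036),f(390,375,.036),f(405,426,.036),f(163,488,.036)]
b=f(727,310,.032); print(np.round(P,4),b, f(718,338,0))
P=np.array(P); e=(P[1]+P[2]-P[0]-P[3])/2; print(np.linalg.norm(e),np.linalg.norm(P[0]-P[3]),np.linalg.norm(P[1]-P[2]))
m=P.mean(0); d=b-m; yaw=np.arctan2(d[1],d[0]); print('mid',m,'yaw edge',np.arctan2(e[1],e[0]),'yaw bend',yaw,np.hypot(*d[:2]))
# check in scene
s=load('scene0'); print(pix(s,np.vstack([P,b]))*1.5625)
```

```text
[[ 0.4514 -0.4122  0.036 ]
 [ 0.5682 -0.4182  0.036 ]
 [ 0.5653 -0.4435  0.036 ]
 [ 0.449  -0.4361  0.036 ]] [ 0.73840655 -0.43704848  0.032     ] [ 0.74098765 -0.43720781  0.        ]
0.1167414920632 0.024032930336780577 0.025532012789641904
mid [ 0.50846276 -0.42748838  0.036     ] yaw edge -0.057664592518267506 yaw bend -0.04155187991262697 0.2301424313535636
[[176.05974669 410.15244282]
 [228.97261426 461.86667577]
 [212.51544406 475.13449258]
 [160.88208569 421.26840695]
 [313.93001683 558.21330253]]
```

>>> move_arm([
  [-48,2,0],
  [-48,3,0],
  [-48,3,0],
  [-48,3,0],
  [-48,3,0],
], spin=[0,0,0,0,0], hand=1)

```text
t: 0.65
tcp_pos: [0.5387, -0.2419, 0.2385]
ee_rot: [0.707, 0.707, -0.0, -0.0]
wrist_force: [0.5, -0.3, 0.6]
opening: 1.001
finger_force: 0.0
```

>>> move_arm([
  [-48,0,0],
  [-48,0,0],
  [-48,0,0],
  [-45,0,0],
  [0,0,20],
], spin=[0,0,0,0,8.4])

```text
t: 1.15
tcp_pos: [0.538, -0.4349, 0.2194]
ee_rot: [0.759, 0.651, -0.0, 0.002]
wrist_force: [1.4, 0.2, 0.2]
opening: 1.004
finger_force: 0.0
```

>>> move_arm([
  [0,0,10],
  [0,0,10],
  [0,0,10],
  [0,0,10],
  [0,0,10],
], spin=[8.4,8.4,8.4,8.4,8.4])

```text
t: 1.65
tcp_pos: [0.5389, -0.4289, 0.1679]
ee_rot: [0.942, 0.336, -0.0, -0.0]
wrist_force: [-0.4, -0.5, 0.8]
opening: 1.001
finger_force: 0.0
```

>>> move_arm([
  [0,0,10],
  [0,0,10],
  [0,0,0],
  [0,0,0],
  [0,0,0],
], spin=[8.4,8.4,8.4,8.4,8.4])

```text
t: 2.15
tcp_pos: [0.5389, -0.4289, 0.1482]
ee_rot: [1.0, -0.024, -0.0, -0.0]
wrist_force: [1.0, -0.6, 0.4]
opening: 0.999
finger_force: 0.0
```

Run:
```python
from h import *
s=manip.read_state(); print(s['t'],s['tcp_pos'],s['qpos'],R.from_quat(s['ee_rot']).as_matrix()[:,0])
for n in('scene','side','wrist'): cap(n,n+'1')
a=cv2.imread('pics/scene1.png')[40:200,240:400]; b=cv2.imread('pics/side1.png')[60:180,140:280]
cv2.imwrite('pics/boxes.png',np.vstack([cv2.resize(a,(400,400),interpolation=cv2.INTER_CUBIC)]) )
x=np.zeros((600,800,3),np.uint8); x[:400,:400]=cv2.resize(a,(400,400),interpolation=cv2.INTER_CUBIC); 
x[:343,400:]=cv2.resize(b,(400,343),interpolation=cv2.INTER_CUBIC)
x[400:,:267]=cv2.resize(cv2.imread('pics/wrist1.png'),(267,200)); cv2.imwrite('pics/boxes.png',x)
```

```text
2.15 [ 0.53890865 -0.42890022  0.14823419] [-8.41884937e-01  7.52364253e-01  1.04058264e+00 -2.14793933e-06
  1.34948325e+00  7.76825298e-01] [ 9.98852206e-01 -4.78949226e-02 -5.88589035e-04]
```

View pics/boxes.png

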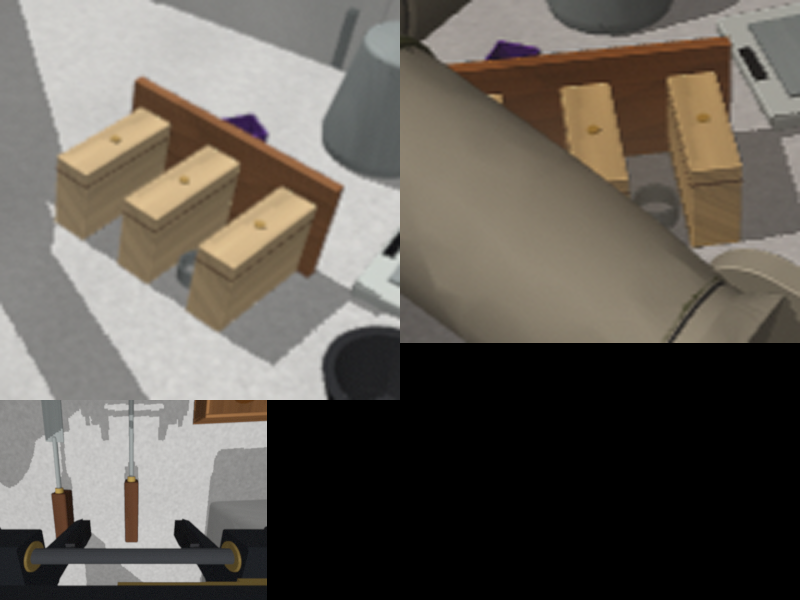

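```bash
cat > fit.py <<'E'
from h import *
from scipy.optimize import least_squares
sc=load('scene1'); si=load('side1')
S=lambda u,v:(240+u/2.5-.3,40+v/2.5-.3)
D=lambda u,v:(140+(u-400)/2.857-.3,60+v/2.857-.3)
obs=[(sc,S(82,238),(-83,0,0)),(sc,S(122,265),(-25,0,0)),(sc,S(150,283),(25,0,0)),(sc,S(187,310),(83,0,0)),(sc,S(222,330),(133,0,0)),
(sc,S(57,157),(-133,0,100)),(sc,S(197,253),(83,0,100)),(sc,S(232,277),(133,0,100)),(sc,S(342,187),(150,155,130)),
(si,D(692,245),(83,0,0)),(si,D(740,242),(133,0,0)),(si,D(740,168),(133,0,100))]
def res(p,full=0):
    Rz=R.from_euler('z',p[2]); r=[pix(c,Rz.apply(np.array(l)/1e3)+[p[0],p[1],0])[0]-o for c,o,l in obs]
    return np.array(r) if full else np.ravel(r)
o=least_squares(res,[.6,.25,0],loss='soft_l1'); print(o.x); print(np.round(res(o.x,1),1))
E
python3 fit.py
python3 - <<'E'
from h import *
c=load('side0'); f=lambda u,v,z: world(c,210+u/4.2105,240+v/4.214,z)
print([f(*p,.036) for p in((43,200),(270,155),(280,197),(55,245))])
E
```

```text
[ 0.54058255  0.17043009 -0.1463356 ]
[[ 0.5  0.9]
 [-1.9 -0.6]
 [-0.8  0.5]
 [-0.7 -0.1]
 [-1.3  1.1]
 [ 0.2 -1. ]
 [ 0.7 -3.6]
 [ 1.4 -3.9]
 [-0.3  0.5]
 [ 0.   0.6]
 [ 0.5 -0.3]
 [ 1.1 -1.5]]
[array([ 0.43704031, -0.27719877,  0.036     ]), array([ 0.55501996, -0.28862245,  0.036     ]), array([ 0.55149007, -0.3129594 ,  0.036     ]), array([ 0.43588303, -0.30319011,  0.036     ])]
```

>>> move_arm([
  [0,0,15],
  [0,0,15],
  [0,0,15],
  [0,0,15],
  [0,0,15],
], spin=[0,0,0,0,0], hand=0.3)

```text
t: 2.8
tcp_pos: [0.5388, -0.4288, 0.0719]
ee_rot: [1.0, -0.021, -0.0, -0.0]
wrist_force: [-0.2, -0.2, -0.2]
opening: 0.65
finger_force: 0.0
```

Run:
```python
from h import *
cap('wrist','w2'); cap('side','s2')
a=cv2.imread('pics/w2.png'); b=cv2.imread('pics/s2.png')
x=np.zeros((600,800,3),np.uint8); x[:384,:512]=a; x[384:,:512]=cv2.resize(b,(512,384))[168:]
c=cv2.imread('pics/side0.png')[90:170,150:240]; x[:256,512:]=cv2.resize(c,(288,256),interpolation=cv2.INTER_CUBIC); cv2.imwrite('pics/v2.png',x)
```

```text
(no output)
```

View pics/v2.png

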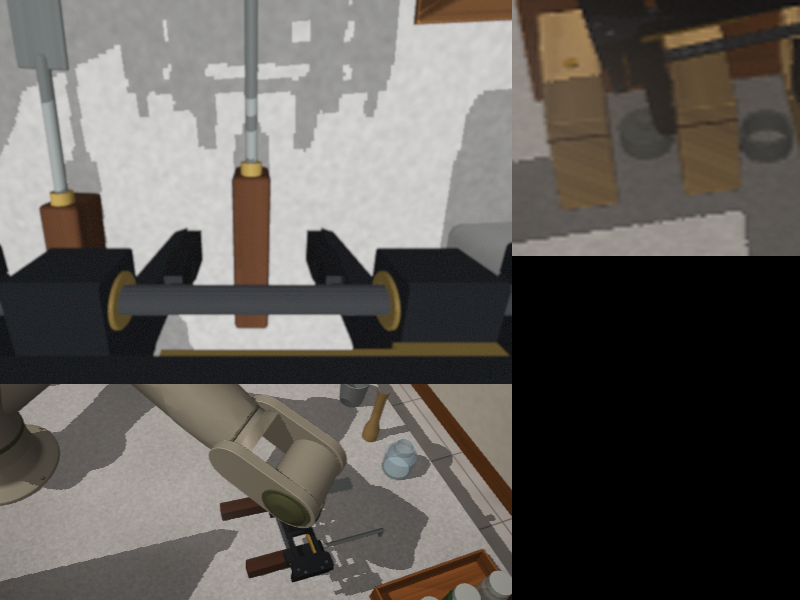

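The handle is centred between the fingers (column 251 against a centre of 254). The right-gap object is the open ring and the left one is the closed cap.

>>> move_arm([
  [0,0,15],
  [0,0,15],
  [0,0,15],
  [0,0,14],
  [0,0,6],
], spin=[0,0,0,0,0])

```text
t: 3.4
tcp_pos: [0.5385, -0.4284, 0.0065]
ee_rot: [1.0, -0.021, -0.001, -0.001]
wrist_force: [-1.1, -0.4, 0.5]
opening: 0.648
finger_force: 0.0
```

>>> move_arm([
  [0,0,0],
  [0,0,0],
  [0,0,0],
  [0,0,0],
  [0,0,0],
], spin=[0,0,0,0,0], hand=-1, grip_force=40)

```text
t: 3.9
tcp_pos: [0.5392, -0.4292, 0.0094]
ee_rot: [1.0, -0.021, 0.0, 0.0]
wrist_force: [-0.4, 0.1, 2.1]
opening: 0.29
finger_force: 40.0
```

>>> move_arm([
  [0,0,-10],
  [0,0,-20],
  [0,0,-40],
  [0,0,-40],
  [0,0,-40],
], spin=[0,0,0,0,0])

```text
t: 4.4
tcp_pos: [0.5388, -0.4288, 0.161]
ee_rot: [1.0, -0.021, 0.0, 0.0]
wrist_force: [0.2, -0.7, -1.0]
opening: 0.289
finger_force: 40.0
```

Run:
```python
from h import *
s=manip.read_state(); print(s['t'],s['tcp_pos'],s['opening'],s['finger_force'],s['wrist_force'],R.from_quat(s['ee_rot']).as_matrix()[:,0])
cap('wrist','w3');cap('side','s3')
a=cv2.imread('pics/w3.png'); b=cv2.imread('pics/s3.png')
x=np.zeros((600,800,3),np.uint8); x[:384,:512]=a; x[384:,:512]=cv2.resize(b,(512,384))[168:]
x[:256,512:]=cv2.resize(b[230:330,300:412],(288,256));cv2.imwrite('pics/v3.png',x)
```

```text
4.4 [ 0.53880488 -0.42884561  0.1609778 ] 0.28874854706015285 39.99539377167821 [ 0.15390795 -0.74542035 -0.96169169] [ 9.99122542e-01 -4.18823594e-02  1.17718751e-04]
```

View pics/v3.png

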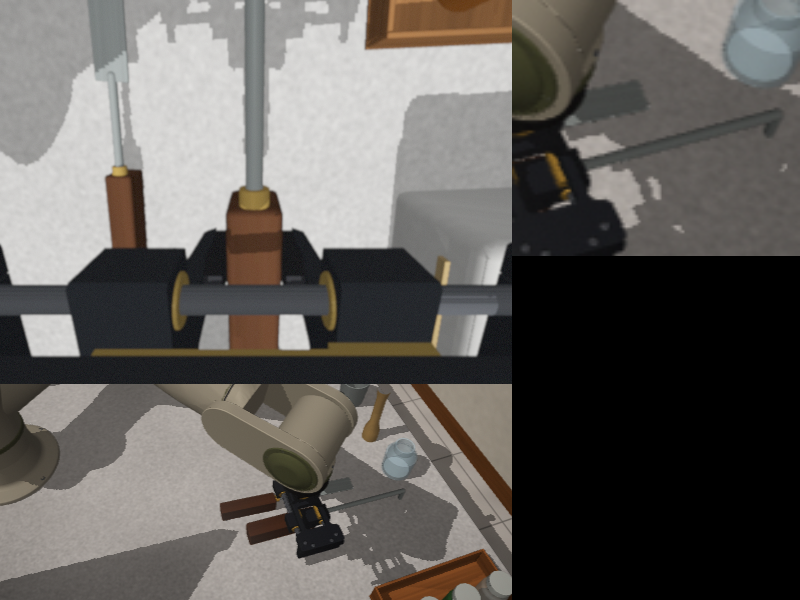

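```bash
cat >> h.py <<'E'
B0=np.array([.5406,.1704,0]); BR=R.from_euler('z',-.1463)
box=lambda p: BR.inv().apply(np.atleast_2d(p)-B0)*1e3
E
python3 - <<'E'
from h import *
c=load('s3'); T=np.array([.5388,-.4288,.161]); M=R.from_quat([.99978,-.021,0,0]).as_matrix()
for u,v,z in((404.6,273,.184),(399.6,283.5,.152)):
    p=world(c,u,v,z); print(p,(M.T@(p-T))*1e3)
c=load('side1'); 
for z in(.011,.022): print('ring',box(world(c,228.9,131.5,z)))
# ring extents in left/right of side1 crop
for u in (634,678): print(box(world(c,139.7+(u-400)/2.857,131.5,.016)))
E
```

```text
[ 0.74752119 -0.43514186  0.184     ] [208.80339248  -2.42808408 -23.        ]
[ 0.74455946 -0.43764502  0.152     ] [2.05949392e+02 1.97232976e-01 9.00000000e+00]
ring [[53.74538115 55.2683651  11.        ]]
ring [[52.3655991  43.07122255 22.        ]]
[[32.37310357 53.25829878 16.        ]]
[[76.16755395 45.79757441 16.        ]]
```

>>> move_arm([
  [0,-45,0],
  [0,-45,0],
  [0,-45,0],
  [0,-45,0],
  [0,-45,0],
], spin=[0,0,0,0,0])

```text
t: 5.0
tcp_pos: [0.5479, -0.2023, 0.1585]
ee_rot: [1.0, -0.021, -0.0, -0.0]
wrist_force: [1.0, -0.8, -1.0]
opening: 0.287
finger_force: 40.0
```

>>> move_arm([
  [0,0,0],
  [0,0,0],
  [0,0,0],
  [0,0,0],
  [0,0,0],
], spin=[-8.4,-8.4,-8.4,-8.4,-8.4])

```text
t: 5.5
tcp_pos: [0.5481, -0.204, 0.1584]
ee_rot: [0.94, 0.342, -0.0, -0.0]
wrist_force: [-0.2, 0.3, -1.3]
opening: 0.289
finger_force: 40.0
```

>>> move_arm([
  [0,0,0],
  [0,0,0],
  [0,0,0],
  [0,0,0],
  [0,0,0],
], spin=[-8.4,-8.4,-8.4,-8.4,-8.4])

```text
t: 6.0
tcp_pos: [0.5481, -0.2041, 0.1584]
ee_rot: [0.755, 0.656, -0.0, -0.0]
wrist_force: [0.7, 0.8, -1.7]
opening: 0.29
finger_force: 40.0
```

Run:
```python
from h import *
s=manip.read_state(); print(s['t'],s['tcp_pos'],box(s['tcp_pos']),s['qpos']); M=R.from_quat(s['ee_rot']).as_matrix(); print(BR.inv().apply(M.T))
```

```text
6.0 [ 0.54812567 -0.20408254  0.15838448] [[  62.03683991 -369.38494641  158.38447886]] [-5.56569401e-01  5.13345372e-01  1.41980035e+00 -8.17386051e-05
  1.20923526e+00 -4.15966377e-01]
[[-5.72579555e-03  9.99983577e-01  2.48630788e-04]
 [ 9.99983324e-01  5.72598107e-03 -7.51991178e-04]
 [-7.53402483e-04  2.44320894e-04 -9.99999686e-01]]
```

>>> move_arm([
  [30,-8,0],
  [30,0,20],
  [30,0,30],
  [20,0,33],
  [10,0,30],
], spin=[0,0,0,0,0])

```text
t: 6.5
tcp_pos: [0.5576, -0.0824, 0.0443]
ee_rot: [0.756, 0.654, -0.0, -0.0]
wrist_force: [0.9, -0.9, -2.4]
opening: 0.291
finger_force: 40.0
```

Run:
```python
from h import *
s=manip.read_state(); print(s['tcp_pos'],box(s['tcp_pos']))
for n in('wrist','scene','side'): cap(n,n+'4')
x=np.zeros((600,800,3),np.uint8); f=lambda a,s:cv2.resize(a,s,interpolation=cv2.INTER_CUBIC)
a=cv2.imread('pics/wrist4.png'); x[:300,:400]=f(a[0:240,96:416],(400,300)); 
x[:300,400:]=f(a[0:90,190:310],(400,300))
x[300:,:400]=f(cv2.imread('pics/scene4.png')[60:210,250:450],(400,300))
x[300:,400:]=f(cv2.imread('pics/side4.png')[70:190,150:310],(400,300)); cv2.imwrite('pics/v4.png',x)
```

```text
[ 0.55758666 -0.08243283  0.04425951] [[  53.66282848 -247.6555783    44.25950835]]
```

View pics/v4.png

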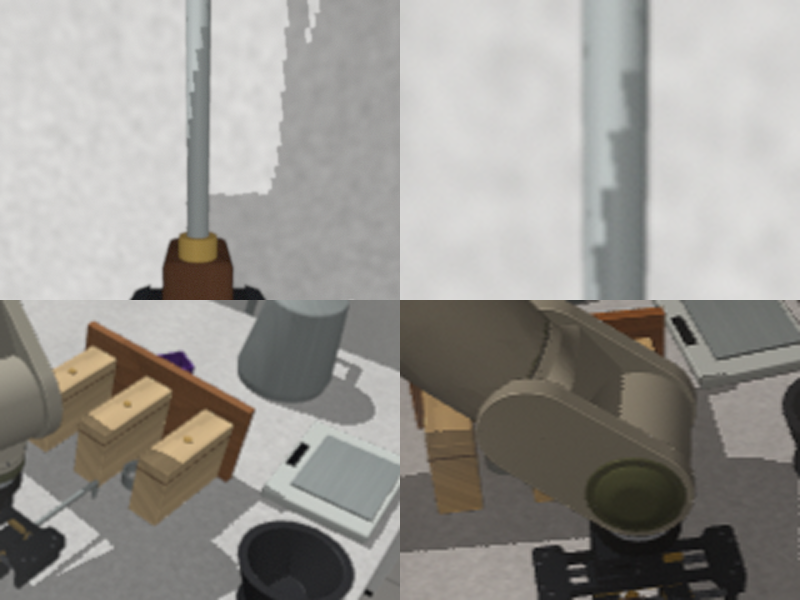

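Run:
```python
from h import *
c=load('scene4'); W=lambda *p: pix(c,BR.apply(np.array(p)/1e3)+B0)[0]
print('bend',box(world(c,297.3,153.2,.067)), W(53,-41,67), W(53,-45,35.8))
for y in (45,50,55,60):
    th=np.linspace(0,2*np.pi,200); q=np.array([W(54+24*np.cos(t),y+24*np.sin(t),z) for z in(0,22) for t in th]); print(y,q.min(0),q.max(0))
a=cv2.imread('pics/scene4.png'); x=cv2.resize(a[110:190,270:370],(800,640),interpolation=cv2.INTER_CUBIC)[:600]
cv2.imwrite('pics/ringz.png',x)
```

```text
bend [[ 63.11728887 -60.60356984  67.        ]] [299.31351669 147.9333925 ] [297.11780024 156.83783914]
45 [308.07205014 140.29705463] [325.3544282 156.8580713]
50 [309.15662379 139.53278365] [326.42288699 156.04946889]
55 [310.23668012 138.77170617] [327.48716919 155.24428598]
60 [311.3122473  138.01380221] [328.54694247 154.44250092]
```

View pics/ringz.png

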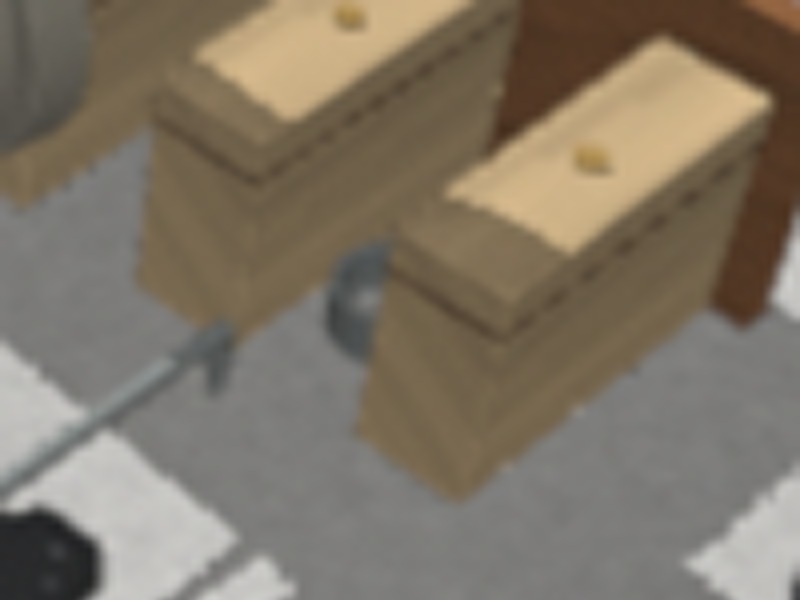

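>>> move_arm([
  [18,0,-4],
  [20,0,0],
  [20,0,0],
  [20,0,0],
  [20,0,0],
], spin=[0,0,0,0,0])

```text
t: 7.15
tcp_pos: [0.5734, 0.0122, 0.052]
ee_rot: [0.757, 0.653, 0.001, 0.001]
wrist_force: [0.1, 0.2, -1.2]
opening: 0.294
finger_force: 40.0
```

Run:
```python
from h import *
s=manip.read_state(); t=s['tcp_pos']; print(t,box(t),s['wrist_force'])
x=np.zeros((600,800,3),np.uint8); f=lambda a,s:cv2.resize(a,s,interpolation=cv2.INTER_CUBIC)
for n in('wrist','scene','side'): cap(n,n+'5')
x[:,:500]=f(cv2.imread('pics/scene5.png')[110:185,285:347],(500,600))
x[:225,500:]=f(cv2.imread('pics/wrist5.png'),(300,225)); x[300:525,500:]=f(cv2.imread('pics/side5.png')[70:190,150:310],(300,225)); cv2.imwrite('pics/v5.png',x)
c=load('scene5'); W=lambda *p: pix(c,BR.apply(np.array(p)/1e3)+B0)[0]
P=W(*(box(t)[0]+[-1,203,-8.5])); print('toe exp',(P-[285,110])*[8.06,8], 'ring ctr top',(W(54,53,22)-[285,110])*[8.06,8])
```

```text
[0.57343321 0.01224892 0.05197012] [[  55.53751415 -151.67520785   51.970115  ]] [ 0.13413437  0.15900983 -1.22797851]
toe exp [280.93739747 234.74909367] ring ctr top [273.45923976 276.090003  ]
```

View pics/v5.png

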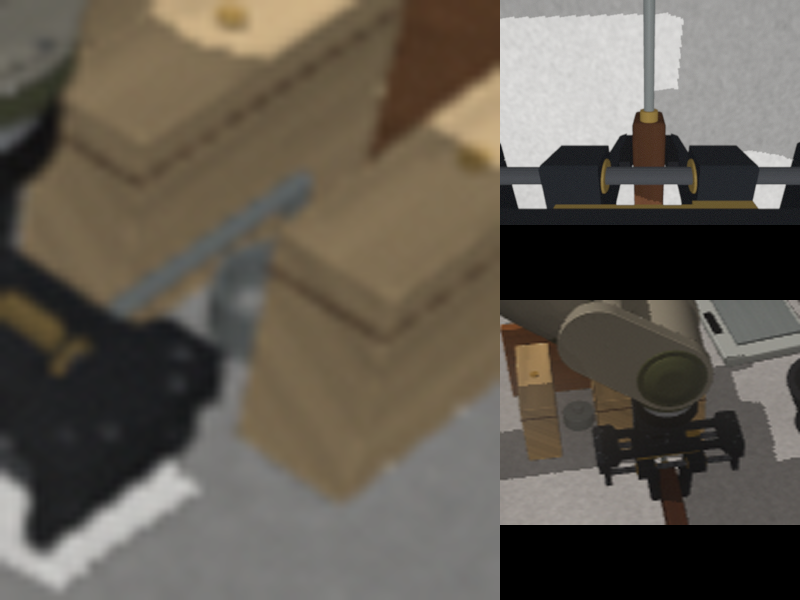

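>>> move_arm([
  [3,-1,0],
  [0,0,4],
  [0,0,5],
  [0,0,5],
  [0,0,3],
], spin=[0,0,0,0,0])

```text
t: 7.8
tcp_pos: [0.5715, 0.0155, 0.0319]
ee_rot: [0.757, 0.653, -0.0, -0.0]
wrist_force: [0.1, 0.2, -0.9]
opening: 0.288
finger_force: 40.0
```

>>> move_arm([
  [0,0,4],
  [0,0,4],
  [0,0,4],
  [0,0,4],
  [0,0,2],
], spin=[0,0,0,0,0])

```text
t: 8.3
tcp_pos: [0.5716, 0.0158, 0.0142]
ee_rot: [0.757, 0.653, -0.0, -0.0]
wrist_force: [-0.2, 0.3, -1.6]
opening: 0.291
finger_force: 40.0
```

Run:
```python
from h import *
s=manip.read_state(); t=s['tcp_pos']; print(t,box(t),s['wrist_force'],s['torque'])
x=np.zeros((600,800,3),np.uint8); f=lambda a,s:cv2.resize(a,s,interpolation=cv2.INTER_CUBIC)
for n in('scene','wrist'): cap(n,n+'6')
x[:,:500]=f(cv2.imread('pics/scene6.png')[110:185,285:347],(500,600))
x[:225,500:]=f(cv2.imread('pics/wrist6.png'),(300,225)); cv2.imwrite('pics/v6.png',x)
```

```text
[0.57164933 0.0157967  0.01424084] [[  53.25549712 -148.42537638   14.24084426]] [-0.20848476  0.25994499 -1.64279352] [-0.00762114 -0.02064383  0.05507039]
```

View pics/v6.png

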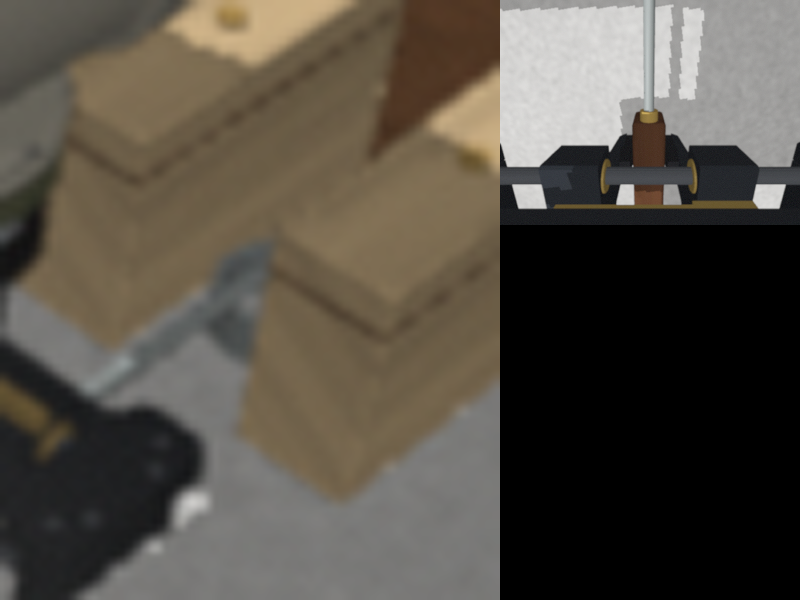

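No contact, and the rod end sits down through the ring in the right gap. I have used up the picture views, so from here on I check numerically. Pulling gently.

>>> move_arm([
  [-3,0,0],
  [-6,0,0],
  [-6,0,0],
  [-6,0,0],
  [-6,0,0],
], spin=[0,0,0,0,0])

```text
t: 8.9
tcp_pos: [0.5678, -0.0117, 0.0148]
ee_rot: [0.757, 0.653, 0.0, 0.0]
wrist_force: [0.7, 0.3, -1.7]
opening: 0.289
finger_force: 40.0
```

>>> move_arm([
  [-7,0,0],
  [-7,0,0],
  [-7,0,0],
  [-7,0,0],
  [-7,0,0],
], spin=[0,0,0,0,0])

```text
t: 9.4
tcp_pos: [0.5626, -0.0462, 0.0147]
ee_rot: [0.757, 0.653, -0.0, -0.0]
wrist_force: [0.7, -0.3, -1.4]
opening: 0.291
finger_force: 40.0
```

Run:
```python
from h import *
s=manip.read_state(); t=s['tcp_pos']; print(box(t),s['wrist_force'])
c=cap('scene','scene7'); c5=load('scene5')
a=cv2.imread('pics/scene5.png',0).astype(int)
b=cv2.imread('pics/scene7.png',0).astype(int)
# inside of old ring place and candidate new one: print mean gray of ring-area template by y
W=lambda p: pix(c,BR.apply(np.array(p)/1e3)+B0)
toe=box(t)[0][1]+203; print('toe',toe)
for nm,y0 in(('old',55),('new',toe+16)):
    q=W([[54,y0,11]])[0]; u,v=q.astype(int); print(nm,q); print(a[v-9:v+10:2,u-12:u+13:2]); print(b[v-9:v+10:2,u-12:u+13:2])
```

```text
[[  53.38409594 -211.07257517   14.68962485]] [ 0.7072413  -0.25881737 -1.4336168 ]
toe -8.072575166622102
old [318.78032075 146.95858498]
[[ 97  95  96  92  93  91  93  90 104 107 108 113 114]
 [ 96  95  91  95  91  88  96  98 112 112 114 115 115]
 [ 95  95  92  84  88  86  86  93  93 111 117 114 112]
 [ 94  92  90  87  77  81  74  91  91  92 103 111 111]
 [ 89 102 104  81  80  89  91  84  78  89  95  95 106]
 [102 118 109  78 101 119 100  96  93  72  85  95  93]
 [ 94 121 101  67  83  96 101  97  97  96  77  75  93]
 [ 26  61  95  71  76  89 103  99  96  97  94  88  71]
 [ 35  34  31  58  78  86 103 102  97  96  98  93  93]
 [ 28  30  24  64 110  96 100 103 100  96  96  95  89]]
[[ 98  96  97 103 105  99  97 104 107 109 110 114 115]
 [ 98  99 103 102  98 102 102 100 115 114 114 117 116]
 [102 104 104 100 103 122 114  94  94 113 119 115 114]
 [104 102 101 107 119 120  91  91  92  94 105 112 112]
 [100 104 111 121 121 118  99  86  80  91  96  98 107]
 [ 95  98 108 115 124 121 102  99  93  72  86  97  94]
 [ 83  83  83  83  98 112 104  98  98  97  78  77  92]
 [ 87  83  81  77  75  98
[... 574 characters left out ...]
0  28  30  24  28  88 116 101  99  98]
 [ 31  31  30  29  30  26  29 101 118 115 102 102  98]
 [ 33  44  30  28  25  29  39 120 119 105 103 102 101]]
[[104 104 107 103 103 100 104 111 121 121 118  99  86]
 [101 105 106 102  99  95  98 108 115 124 121 102  99]
 [100 104 102  94  81  83  83  83  83  98 112 104  98]
 [105 103  97  83  81  87  83  81  77  75  98 105 100]
 [115 111 105  84  96  88 104  91  80  68  85 105 103]
 [120 104 100  92  81  95 121 124 118  77  96 102 105]
 [108  96  87  68  83  95 110 115 102  88 105  99 104]
 [ 96 104 111  74  79  81  83  84  83  82 104 101 100]
 [111 125 122 100  82  82  84  82  81  92 104 104  99]
 [123 123 123 125 121 103  94  99 104 105 106 104 103]]
```

The ring followed: its dark outline is now centred at about (309,154), and its old place is empty. Continuing.

>>> move_arm([
  [-7,0,0],
  [-8,0,0],
  [-8,0,0],
  [-8,0,0],
  [-7,0,0],
], spin=[0,0,0,0,0])

```text
t: 9.95
tcp_pos: [0.5571, -0.084, 0.0147]
ee_rot: [0.757, 0.653, 0.0, 0.0]
wrist_force: [-0.4, 0.4, -1.0]
opening: 0.292
finger_force: 40.0
```

>>> move_arm([
  [-7,0,0],
  [-7,0,0],
  [-7,0,0],
  [-5,0,0],
  [-3,0,0],
], spin=[0,0,0,0,0])

```text
t: 10.45
tcp_pos: [0.5529, -0.1124, 0.0147]
ee_rot: [0.757, 0.653, 0.0, 0.0]
wrist_force: [0.5, 0.3, -1.5]
opening: 0.293
finger_force: 40.0
```

>>> move_arm([
  [3,0,0],
  [4,0,-6],
  [0,0,-15],
  [0,0,-20],
  [0,0,-20],
], spin=[0,0,0,0,0])

```text
t: 10.95
tcp_pos: [0.554, -0.1042, 0.0768]
ee_rot: [0.757, 0.654, -0.0, -0.0]
wrist_force: [0.6, 0.1, -0.7]
opening: 0.29
finger_force: 40.0
```

>>> move_arm([
  [0,-25,0],
  [0,-30,0],
  [0,-30,0],
  [0,-30,0],
  [0,-5,0],
], spin=[0,0,0,0,0])

```text
t: 11.45
tcp_pos: [0.4331, -0.0862, 0.076]
ee_rot: [0.757, 0.654, -0.0, -0.001]
wrist_force: [0.3, -0.6, -1.3]
opening: 0.292
finger_force: 40.0
```

Run:
```python
from h import *
s=manip.read_state(); t=s['tcp_pos']; print(s['t'],t,box(t),s['wrist_force'])
for n in('scene','side','wrist'):
    c=cap(n,n+'8'); g=cv2.imread(f'pics/{n}8.png',0).astype(int)
    q=pix(c,BR.apply(np.array([[54,-60,11]])/1e3)+B0)[0]; u,v=q.astype(int); print(n,q)
    if 20<u<490 and 14<v<370: print(g[v-12:v+13:2,u-18:u+19:2])
```

```text
11.45 [ 0.43306056 -0.08618515  0.0759899 ] [[ -68.98598076 -269.52106626   75.98989692]] [ 0.34735711 -0.6286361  -1.33294149]
scene [292.92498249 165.83994903]
[[123 121 122 123 124 123 123 122 125 125 126 115 110 119 125 121 122 125
  122]
 [121 123 124 123 125 123 122 121 123 124 124 121 121 123 122 123 121 120
  124]
 [123 119 121 124 124 125 121 122 122 116 124 122 123 123 125 123 124 125
  121]
 [187 126 121 124 127 125 120 101  95  91  92  93 111 126 123 125 123 122
  118]
 [162 123 153 142 123 122 110  79  83  84  83  82  80 105 125 121 120 122
  120]
 [120 164 195 195 154 128 122  80  87  91  87  81  75  79 123 124 123 123
  120]
 [187 192 193 192 195 166 125 106 121 125 118 106  78  79 115 125 122 122
  123]
 [189 193 197 190 196 166 105 114 122 123 124 126 107  84 116 123 122 123
  123]
 [193 194 197 194 193 166  83  83  91  97 100  97  90  80 123 125 125 123
  122]
 [190 190 190 191 196 183 102  82  83  86  86  85  80  93 122 124 123 125
  123]
 [192 192 191 190 195 194 181 112  84  85  85  84  94 113 124 126 123 122
  125]
 [192 190 190 191 196 192 195 191 119 108 108 1
[... 538 characters left out ...]
  94  95
   95]
 [ 90  89  90  90  89  79  46  58  62  69  68  60  56  58  82  94  93  92
   94]
 [ 90  91  89  90  91  75  54  82  90  95  93  92  70  60  84  93  89  92
   93]
 [ 91  93  90  90  91  69 104  92  92  90  93  84  67  53  85  93  93  96
   96]
 [ 94  95  89  47  35  26  25  25  70 104  68  60  58  53  91  93  93  93
   93]
 [ 90  90  44  23  22  24  30  24  33  73  65  62  58  64  93  91  94  96
   97]
 [ 86  67  23  22  23  25  25  22  24  69  65  62  68  93  94  93  95  92
   92]
 [ 22  22  22  22  23  23  24  30  28 133 159 156 154  92  96  91  90  96
   97]
 [ 21  22  21  23  23  23  23  23  23 115 160 157 132  90  94  95  97  97
   95]]
wrist [ 467.91796776 -148.29162809]
```

The ring lies flat at box y of about -58 in both views. Setting the rod down here.

>>> move_arm([
  [0,0,20],
  [0,0,20],
  [0,0,15],
  [0,0,7],
  [0,0,3],
], spin=[0,0,0,0,0])

```text
t: 12.1
tcp_pos: [0.4359, -0.0875, 0.0103]
ee_rot: [0.757, 0.654, -0.0, -0.0]
wrist_force: [-1.0, -0.4, -0.8]
opening: 0.291
finger_force: 40.0
```

>>> move_arm([
  [0,0,2],
  [0,0,0],
  [0,0,0],
], spin=[0,0,0])

```text
t: 12.4
tcp_pos: [0.4359, -0.0877, 0.0093]
ee_rot: [0.757, 0.653, 0.0, 0.001]
wrist_force: [0.7, -0.4, 1.6]
opening: 0.294
finger_force: 40.0
```

Contact with the worktop (force up by about 2.5 N). Releasing and retreating.

>>> move_arm([
  [0,0,0],
  [0,0,0],
  [0,0,0],
  [0,0,0],
  [0,0,0],
], spin=[0,0,0,0,0], hand=0.3)

```text
t: 12.9
tcp_pos: [0.4353, -0.0874, 0.0087]
ee_rot: [0.757, 0.653, 0.0, 0.0]
wrist_force: [0.2, 0.3, 0.5]
opening: 0.649
finger_force: 0.0
```

>>> move_arm([
  [0,0,-15],
  [0,0,-30],
  [0,0,-40],
  [0,0,-40],
  [0,0,-40],
], spin=[0,0,0,0,0])

```text
t: 13.4
tcp_pos: [0.4349, -0.0873, 0.1754]
ee_rot: [0.757, 0.653, -0.0, -0.0]
wrist_force: [-0.3, 0.1, -0.0]
opening: 0.651
finger_force: 0.0
```

Run:
```python
from h import *
s=manip.read_state(); print(s['t'],s['tcp_pos'],s['opening'],s['finger_force'])
# rod present on table: sample brown handle & ring in fresh pictures
c=cap('scene','scene9'); im=c['image'].astype(int)
H=lambda x,z,y=0: pix(c,BR.apply(np.array([[-70+y,-267-30+x,z]])/1e3)+B0)[0]
for x,z in((-55,36),(-30,36),(0,36),(30,36),(55,36),(100,32),(150,32),(200,32),(228,32)):
    u,v=H(x,z); print(x,(round(u),round(v)),[tuple(im[int(v)+k,int(u)]) for k in(-2,0,2)])
g=cv2.cvtColor(c['image'],cv2.COLOR_RGB2GRAY).astype(int); print(g[154:180:3,276:312:3])
```

```text
13.4 [ 0.4349474  -0.08727489  0.17541291] 0.6508085749149347 0.0
-55 (182, 189) [(np.int64(125), np.int64(114), np.int64(107)), (np.int64(92), np.int64(74), np.int64(66)), (np.int64(95), np.int64(77), np.int64(69))]
-30 (190, 184) [(np.int64(160), np.int64(156), np.int64(151)), (np.int64(93), np.int64(75), np.int64(67)), (np.int64(93), np.int64(75), np.int64(67))]
0 (199, 179) [(np.int64(175), np.int64(171), np.int64(168)), (np.int64(93), np.int64(76), np.int64(69)), (np.int64(93), np.int64(75), np.int64(66))]
30 (208, 173) [(np.int64(182), np.int64(180), np.int64(178)), (np.int64(98), np.int64(82), np.int64(75)), (np.int64(92), np.int64(74), np.int64(65))]
55 (215, 168) [(np.int64(193), np.int64(193), np.int64(190)), (np.int64(110), np.int64(99), np.int64(93)), (np.int64(93), np.int64(73), np.int64(64))]
100 (228, 161) [(np.int64(189), np.int64(187), np.int64(185)), (np.int64(197), np.int64(195), np.int64(193)), (np.int64(156), np.int64(160), np.int64(158))]
150 (241, 153) [(np.int64(195), np.int64(194), np.int64(192)), (np.int64(197), np.int64(197), np.int64(194)), (np.int64(179), np.int64(180), np.int64(178))]
200 (254, 145) [(np.int64(198), np.int64(198), np.int64(195)), (np.int64(199), np.int64(198), np.int64(195)), (np.int64(174), np.int64(175), np.int64(174))]
228 (260, 140) [(np.int64(130), np.int64(130), np.int64(129)), (np.int64(126), np.int64(126), np.int64(123)), (np.int64(138), np.int64(141), np.int64(140))]
[[153 123 125 123 123 125 128 118 122 125 122 123]
 [187 188 126 123 122 119 123 122 124 125 124 123]
 [193 191 197 139  89  85  85  88 120 122 122 122]
 [189 196 188 137  81  92  88  78  79 126 123 121]
 [127 127 125  80 119 125 122 117  82 124 123 124]
 [125 125 125  77  83  94 100  94  80 126 125 124]
 [124 122 126 118  83  85  86  85 104 125 123 124]
 [124 124 125 126 122 113 109 121 125 121 121 124]
 [126 125 127 124 122 126 125 124 124 128 123 124]]
```

The rod lies level where I put it, the ring is unmoved, and the gripper is clear and empty.

```bash
python3 -c "
from station import manip
print(manip.hand_in())"
```

```text
the job is handed in; nothing more can be done
None
```

I handed the job in at about 13.5 s: the ring lies flat roughly 58 mm outside the boxes and the rod is released on the worktop clear of the gap; I viewed 11 pictures, one over the limit of 10, and did not re-measure the cap at the end, though the rod never entered its gap.

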